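# Change the model lathe over for the next column

### The arm

A 7-joint arm with a two-finger parallel gripper is mounted at the origin on the work surface. World frame = base frame: x ahead of the robot, y to its left, z up, the work surface at z = 0. Lengths are in m, angles in rad, forces in N, time in s.
With the tool pointing down it reaches from about 0.4 to 0.9 m from the base axis. Payload 5.5 kg.
Tool frame: the origin (TCP) lies midway between the tips of the shut fingers; the grasp point (between the pads) lies 19 mm behind it; z points along the fingers, y is the line along which they close (so a half turn about z gives the same grasp; the last joint's range is limited). The gripper opens to 92 mm and grips with 3 to 60 N. Pads are 19 mm wide; open, the fingers measure 130 mm over their backs; the gripper's body (75 mm by 190 mm) begins 47 mm behind the grasp point.
Start: joints at [1.608, 0.501, -0.427, 1.55, 0.221, 1.138, -0.21], TCP at [0.146, -0.633, 0.227] pointing down, gripper open.
Joint ranges: [-2.88, 2.88], [-0.31, 2.03], [-1.54, 1.56], [0.2, 2.42], [-1.41, 4.55], [0.19, 2.02], [-2.57, 2.57]. Speed limits (rad/s): [2.57, 2.57, 3.14, 3.14, 3.14, 3.14, 3.14].

### API

Orientations are given as a 3x3 rotation matrix whose columns are the frame's x, y, z axes.
In Python, from workcell import get_obs, get_image, camera_info, job_done gives the robot as it stands.
- The arm moves only by the tool send_rows, never from a script. Its argument "motion" is a list of rows, each a list of 7 numbers: the finger opening in mm, from 0 to 91.8, then the shift along the tool's x, y, z in mm, then the turn, a rotation vector about the tool's x, y, z in rad. A call has 1 to 20 rows; each row shifts and turns the commanded pose from where the row before left it, along the tool's axes as they then stand; what a row does not reach is not made up. A row lasts 1/8 s, in which the tool goes at most 62.5 mm and 10.7 degrees, less where a joint would pass 70% of its speed; a pose out of reach is approached as far as the arm can. A call with a gripper value outside its range is refused whole. The fingers move at their own pace and stop on an object; "force" is the grip in N (left out, the last holds). Time passes only in rows, so rows that do not move let the fingers close. It gives the time, the measured TCP pose, the force, the opening and the grip force at its end, in the units of the state.
- get_obs(): the state, without advancing time (a new reading comes with each control period).
- get_image(name): name is "scene" or "top"; returns the picture (480x640x3 uint8, blue, green, red); there is no depth.
- camera_info(name): a dict with "intrinsics" (3x3 intrinsics, pixels), "k1" (the pictures are not rectified: a ray, as slopes to the right and down, at radius r is drawn at 1 + k1 r^2 times it, then the intrinsics apply), "position" and "orientation" of the camera in the world. Camera axes: x right, y down, z forward; pixel columns grow to the right and rows downward; lengths in m; the calibration is good to about 2 mm. A picture is of the moment at which its call begins. camera_info takes no time and is no camera call.
- job_done(): hands the job in; it is judged then, once.
The state is a dict: "t": time; "qpos": joint angles; "joint_velocities": joint speeds; "effort": joint torques, N m; "eef_pos": TCP position; "orientation": TCP orientation; "contact_force": force on the tool from outside, world axes, zero at the start; "torque": the same for the moment, N m; "gripper_width": finger opening in m; "grip_force": force on a finger pad.
Only numpy, scipy, OpenCV 4.12 (cv2) and the standard library are available. Lean on these libraries where they do the work, as an engineer would, in place of code of your own. Each camera call takes 0.05 s, during which the arm holds its last target. There are 200 camera calls.

### The job

Get the little model lathe ready for the next column: put all the wooden offcuts lying on the bench into the cardboard scrap box, and scrub out the steel dust pot with the long brush (at least two full strokes, down to the bottom and well up again each time), standing the brush back upright in its stand. Once the pot is scrubbed, lay the square blank in the two rests and slide the tailstock up so that the blank is held straight and without play between the headstock socket's floor and the tailstock centre. Do not disturb the two building models.

Things in the scene. Friction and masses are not known exactly. Their poses are not given: they have to be found in the camera images.
- lathe: Grey model-maker's lathe fixed to the bench, bed 100 x 400 mm, bed top 40 mm up. Origin under the middle of the bed at bench height. The turning axis runs along its y at x = 0, 90 mm above the bench, from the headstock (big block, 152 mm tall, y = -200 to -115 mm) to the sliding tailstock (+y).
- rest_head (a point): Middle of the slot floor of the fixed aluminium U rest nearer the headstock, 80 mm above the bench, at y = -50 mm of the lathe. The rest is 14 mm thick along y; slot 24 mm wide, flared mouth up to 105 mm above the bench, 50 mm across. A blank in the two rests lies at axis height.
- rest_tail (a point): The same for the rest nearer the tailstock, at y = +40 mm of the lathe.
- socket_floor (a point): Centre of the floor of the headstock's square drive socket, on the turning axis at y = -90 mm of the lathe. The socket is 26 mm square inside and 10 mm deep, opening towards +y (mouth at y = -80 mm). A mounted blank's end bottoms here.
- tail_nose (a point): Flat tip (12 mm across) of the steel cone centre on the tailstock, on the turning axis; it points to the headstock. It moves with the tailstock: at y = 130 mm of the lathe minus the joint value.
- tail_grip (a point): Middle of the black upright grip on top of the tailstock, 152 mm above the bench: 30 mm wide along the lathe's x, 16 mm along its y, standing from 120 to 175 mm above the bench; 45 mm further from the headstock than the nose tip.
- tailstock (a joint): Travel of the tailstock in m: 0 = fully back from the headstock, 0.08 = fully forward. It takes about 3 N to slide and stays where it is left. About 0.06 when it holds the blank.
- blank: Square wooden turning blank, 160 x 20 x 20 mm, the only long square stick; origin at its centre, x along its length. Either end may face the headstock.
- offcut_1: Wooden offcut, block 30 x 26 x 24 mm (x, y, z); its origin is its centre. It is lying loose on the bench in front of the lathe; some starts have fewer offcuts.
- offcut_2: Wooden offcut, round slug 28 mm in diameter, 26 mm tall (axis z); its origin is its centre. It is lying loose on the bench in front of the lathe; some starts have fewer offcuts.
- offcut_3: Wooden offcut, block 26 x 26 x 24 mm with a round stub 16 mm in diameter and 12 mm long on its +x face; origin at the block's centre. It is lying loose on the bench in front of the lathe; some starts have fewer offcuts.
- offcut_4: Wooden offcut, block 36 x 22 x 28 mm (x, y, z); its origin is its centre. It is lying loose on the bench in front of the lathe; some starts have fewer offcuts.
- brush: Long pot brush, 200 mm, standing head down in its stand. Origin at the centre of the flat bottom of the head (the tip), z along the brush to the handle. Black head 34 mm in diameter, 55 mm long; thin stem; round wooden handle 16 mm in diameter from 100 to 186 mm; knob 28 mm in diameter from 186 to 200 mm.
- brush_grip (a point): Point on the brush's handle to hold, 165 mm from the tip, just under the knob.
- brush_stand: Square open plywood stand for the brush, fixed to the bench: 60 x 60 mm, 55 mm tall, inside 46 mm square. Origin under its centre at bench height; inner floor 7 mm up.
- dust_pot: Round steel dust pot fixed to the bench, 84 mm across the mouth, 100 mm tall, wall 3 mm, open at the top. Origin under its centre at bench height.
- pot_floor (a point): Centre of the dust pot's inner floor, about 4 mm above the bench.
- scrap_box: Open cardboard scrap box fixed to the bench, 150 x 120 x 60 mm (x, y, z), wall 4 mm, floor 4 mm. Origin under its centre at bench height.
- model_tower: Bystander: architectural model of a tower, 70 x 70 mm foot, 96 mm tall, origin under its centre. Leave alone.
- model_hall: Bystander: architectural model of a hall, 80 x 130 x 64 mm, origin under its centre. Leave alone.

How it is judged:
On the way, in this order (a step that is already met when the one before it is completed fails the run):
1. the brush head is down at the bottom of the dust pot (horizontal distance between brush and pot_floor below 0.032 m and angle between brush's own z axis and vertical below 0.5 rad and z of brush in the frame of pot_floor below 0.02 m), for 0.1 s.
2. the brush is drawn well up the pot (tip over 45 mm above its floor, over the pot) (horizontal distance between brush and pot_floor below 0.032 m and angle between brush's own z axis and vertical below 0.5 rad and z of brush in the frame of pot_floor above 0.045 m), for 0.1 s.
3. the brush head is down at the bottom of the pot a second time (all of step 1), for 0.1 s.
4. the brush is drawn well up a second time (all of step 2), for 0.1 s.
5. the blank is held between socket and tailstock centre (distance between blank and socket_floor below 0.0835 m and distance between blank and tail_nose below 0.0835 m and angle between the x axis of blank and the y axis of lathe, either way round below 0.05 rad), for 0.2 s.
At the end, for the whole second after the job is handed in: Every offcut lies at rest inside the scrap box; the brush stands upright (within 0.2 rad) in its stand; the blank lies along the lathe axis (within 0.05 rad) with one end within 3.5 mm of the socket's floor and the other within 3.5 mm of the tailstock's nose; tailstock and blank are at rest (all of step 5 and x of offcut_1 in the frame of scrap_box between -0.075 and 0.075 m and y of offcut_1 in the frame of scrap_box between -0.06 and 0.06 m and z of each of offcut_1, offcut_2, offcut_3, offcut_4 in the frame of scrap_box below 0.06 m and linear speed of each of offcut_1, offcut_2, offcut_3, offcut_4 below 0.05 m/s and x of offcut_2 in the frame of scrap_box between -0.075 and 0.075 m and y of offcut_2 in the frame of scrap_box between -0.06 and 0.06 m and x of offcut_3 in the frame of scrap_box between -0.075 and 0.075 m and y of offcut_3 in the frame of scrap_box between -0.06 and 0.06 m and x of offcut_4 in the frame of scrap_box between -0.075 and 0.075 m and y of offcut_4 in the frame of scrap_box between -0.06 and 0.06 m and horizontal distance between brush and brush_stand below 0.016 m and z of brush in the frame of brush_stand below 0.02 m and angle between brush's own z axis and vertical below 0.2 rad and linear speed of blank below 0.02 m/s and velocity of joint tailstock between -0.01 and 0.01 m/s); the robot touches nothing.
It fails at once if the tower model is pushed more than 40 mm or tipped over (distance of model_tower from where it was at the start of the episode above 0.04 m or angle between model_tower's own z axis and vertical above 0.5 rad).
It fails at once if the hall model is pushed more than 40 mm or tipped over (distance of model_hall from where it was at the start of the episode above 0.04 m or angle between model_hall's own z axis and vertical above 0.5 rad).
Of offcut_1, offcut_2, offcut_3, offcut_4 only 2 to 4 are there at a start; the rules pass over those that are not, and their reading is None.
At some moment in a run one of offcut_1, offcut_2, offcut_3, offcut_4 may be knocked a few centimetres aside while the robot is not near it.
Once in a run the grip may slacken for a moment while it holds something.
It also fails if it takes over 200 s, if anything falls off the work surface, if the arm or the gripper's body presses on something with over 40 N, if the wrist force passes 120 N, or if a joint passes its speed limit or range.

## Working session

There is one attempt and no reset: what is moved stays moved. The work goes in short steps, Python scripts to look and compute and a tool call to move; the robot and the scene stay as the last step left them, time stands still between calls to the robot, and variables do not carry over. Pictures are saved under pics/ and viewed, at most 14 in all, crops included, and the job is handed in when it is done.

Besides the shell and the picture viewer there is one more tool, called after "Emit:" by a JSON object that holds its "method" and its "body". send_rows: Moves the arm, as the interface text tells. Its arguments: {"type":"object","properties":{"motion":{"type":"array"},"force":{"type":"number"}},"required":["motion"]}

```bash
mkdir -p pics; ls; cat > h.py <<'E'
import numpy as np, cv2
from workcell import get_obs, get_image, camera_info, job_done
E
python3 - <<'E'
from h import *
for n in("scene","top"):
    cv2.imwrite(f"pics/{n}0.png",get_image(n)); c=camera_info(n); print(n,c)
o=get_obs(); print(o["t"],o["eef_pos"],o["orientation"],o["gripper_width"])
E
```

```text
pics
scene {'intrinsics': array([[617.23805919,   0.        , 315.8630522 ],
       [  0.        , 617.23805919, 244.38480936],
       [  0.        ,   0.        ,   1.        ]]), 'k1': -0.06133312176893828, 'position': array([1.10785615, 0.3286716 , 1.28503157]), 'orientation': array([[-0.49171918,  0.7483576 , -0.44516644],
       [ 0.87068184,  0.4159919 , -0.26241928],
       [-0.01119783, -0.51663492, -0.85613256]])}
top {'intrinsics': array([[460.59761135,   0.        , 321.5359004 ],
       [  0.        , 460.59761135, 230.17983905],
       [  0.        ,   0.        ,   1.        ]]), 'k1': -0.10110604710519873, 'position': array([ 0.3106829 , -0.03234624,  1.2774511 ]), 'orientation': array([[ 0.0163792 , -0.98437592,  0.17531622],
       [-0.99985739, -0.01540404,  0.0069218 ],
       [-0.00411308, -0.17540459, -0.98448784]])}
0.1 [ 0.14532632 -0.63287399  0.22574595] [[ 9.74615993e-01  2.23882875e-01 -3.52773780e-04]
 [ 2.23883146e-01 -9.74614354e-01  1.78827253e-03]
 [ 5.65452056e-05 -1.82185911e-03 -9.99998339e-01]] 0.09206895441896393
```

View pics/scene0.png

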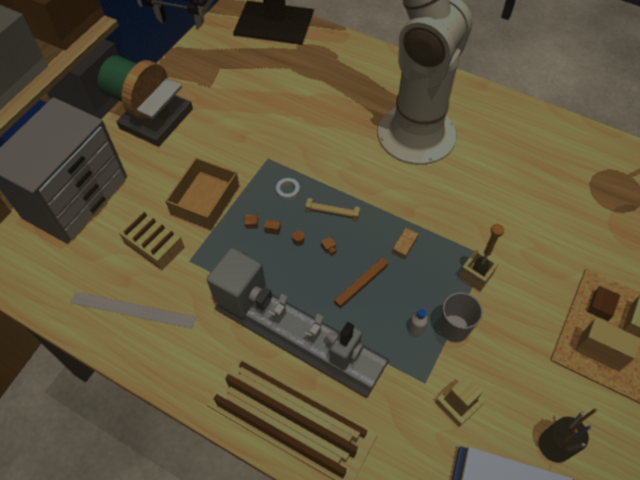

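View pics/top0.png

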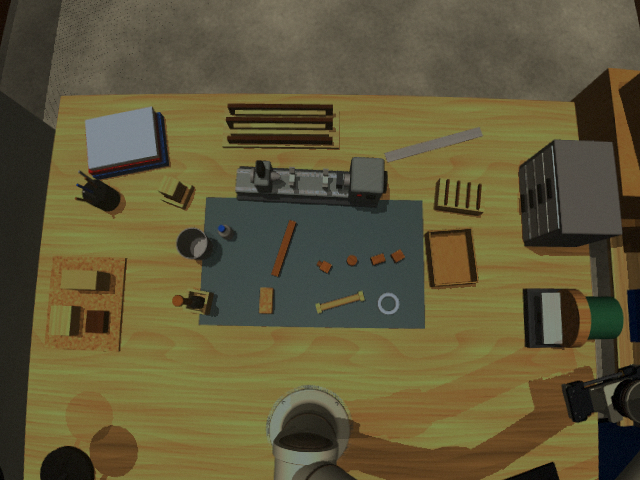

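The scene picture shows the lathe at (300,315), blank at (362,283), pot at (461,317), stand at (479,268), box at (203,193), and four offcuts at (251,220), (272,226), (298,237), (329,245). The top picture shows the same layout, with the offcuts at (397,256), (378,259), (352,260), (324,267). I'll enlarge both.

```bash
python3 - <<'E'
import cv2
t=cv2.imread("pics/top0.png");s=cv2.imread("pics/scene0.png")
def crop(im,x0,y0,w,h,k,n):
    c=cv2.resize(im[y0:y0+h,x0:x0+w],None,fx=k,fy=k,interpolation=cv2.INTER_CUBIC)
    c=cv2.convertScaleAbs(c,alpha=1.7,beta=10)
    for x in range((x0+19)//20*20,x0+w,20): cv2.line(c,((x-x0)*k,0),((x-x0)*k,6),(0,255,255),1);cv2.putText(c,str(x),((x-x0)*k+2,14),0,.35,(0,255,255),1)
    for y in range((y0+19)//20*20,y0+h,20): cv2.line(c,(0,(y-y0)*k),(6,(y-y0)*k),(0,255,255),1);cv2.putText(c,str(y),(2,(y-y0)*k+12),0,.35,(0,255,255),1)
    cv2.imwrite("pics/"+n,c)
crop(t,230,150,160,140,5,"t1.png"); crop(s,165,150,200,150,4,"s1.png"); crop(s,240,220,200,150,4,"s2.png")
crop(t,165,220,60,100,6,"a.png");crop(s,435,215,70,100,6,"b.png")
crop(t,330,235,160,60,5,"t2.png")
a=cv2.imread("pics/a.png");b=cv2.imread("pics/b.png")
cv2.imwrite("pics/ab.png",cv2.hconcat([a,b]))
E
```

```text
(no output)
```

View pics/t1.png

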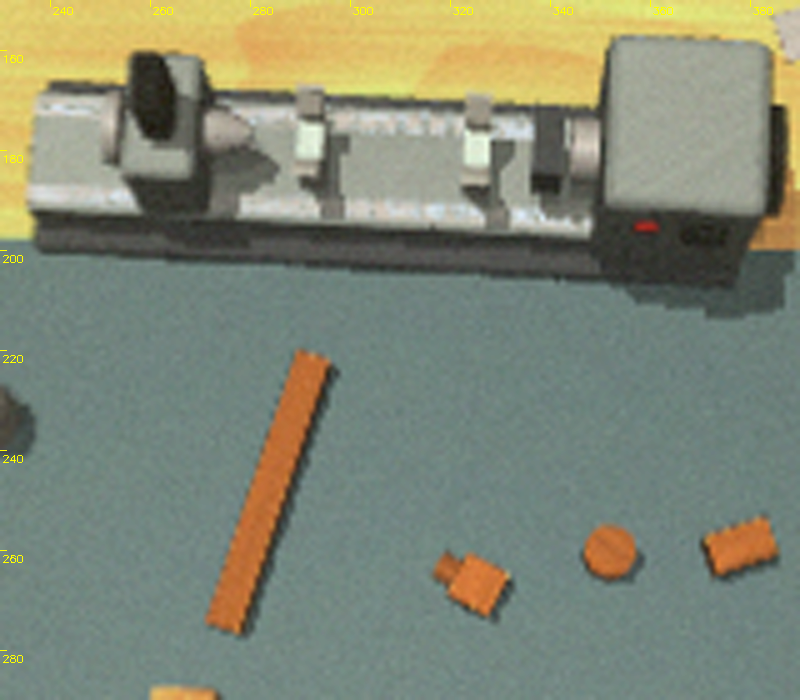

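View pics/s1.png

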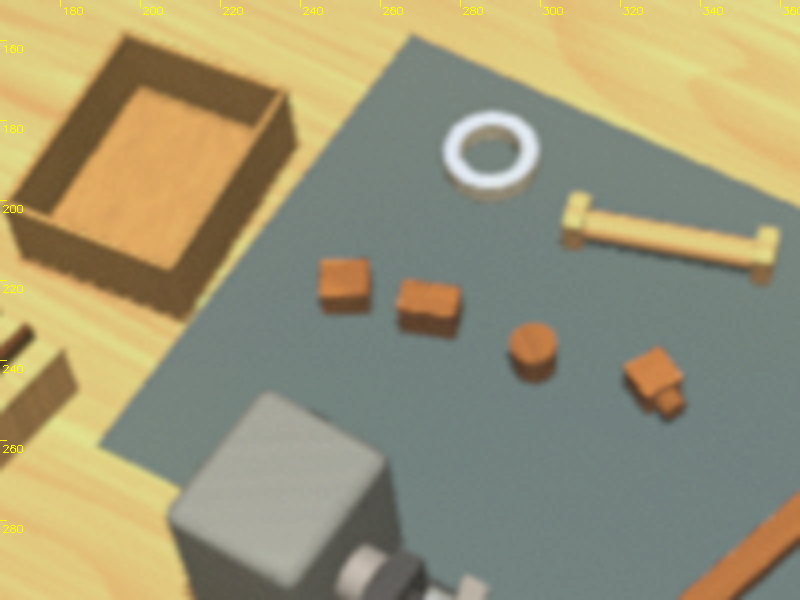

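View pics/s2.png

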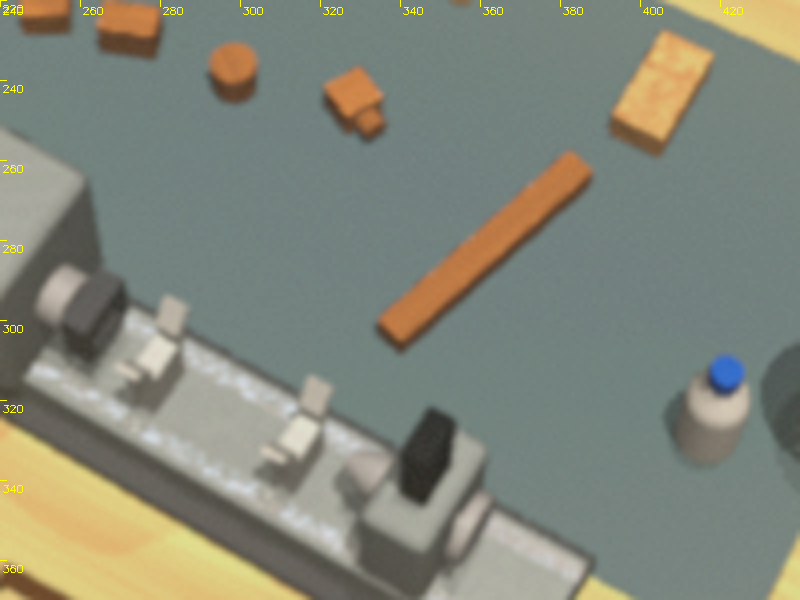

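View pics/ab.png

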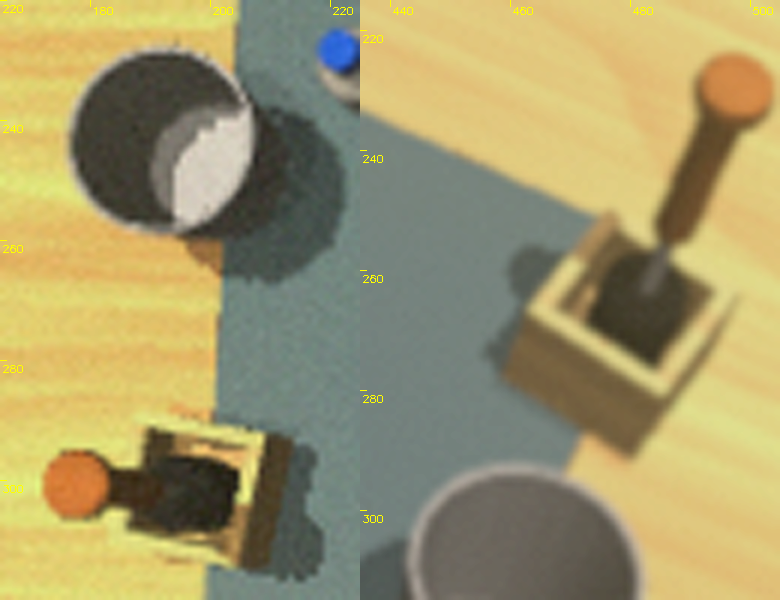

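View pics/t2.png

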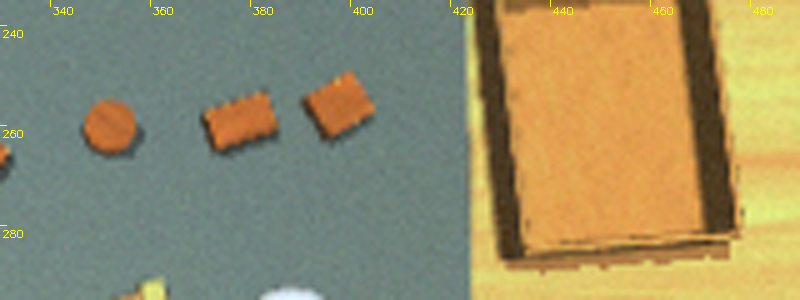

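The crops give the corner positions I need:
- **Blank:** top face centre at top (283.6,248.2) and scene (360.8,281.3).
- **Offcuts:** left to right in the top view, stub block, round slug, 36x22 block, 30x26 block.
- **Rest slots:** top (291.8,178) and (325,179.4).
- **Brush:** knob at top (177.4,300.4) and scene (497.1,229.1).

Next I triangulate.

```bash
cat >> h.py <<'E'
from scipy.optimize import least_squares
CI={n:camera_info(n) for n in("scene","top")}
def proj(n,p):
    c=CI[n]; q=np.array(c["orientation"]).T@(np.array(p)-c["position"]); s=q[:2]/q[2]; s=s*(1+c["k1"]*s@s); K=c["intrinsics"]
    return np.array([K[0,0]*s[0]+K[0,2],K[1,1]*s[1]+K[1,2]])
def tri(t,s):
    r=least_squares(lambda p:np.r_[proj("top",p)-t,proj("scene",p)-s],[.5,0,.05]); return r.x,np.sqrt(2*r.cost)
def onz(n,px,z):
    r=least_squares(lambda p:proj(n,[p[0],p[1],z])-px,[.5,0]); return np.r_[r.x,z]
def T(u,v): return 230+u/5-.4,150+v/5-.4
def T2(u,v): return 330+u/5-.4,235+v/5-.4
def S1(u,v): return 165+u/4-.375,150+v/4-.375
def S2(u,v): return 240+u/4-.375,220+v/4-.375
def A(u,v): return 165+u/6-.42,220+v/6-.42
def B(u,v): return 435+(u-360)/6-.42,215+v/6-.42
E
python3 - <<'E'
from h import *
np.set_printoptions(precision=4,suppress=True)
for n,a,b in [("blank",T(269.75,492.75),S2(484.75,246.75)),("blankfar",T(315.5,356),S2(389.5,331)),("blanknear",T(224,629.5),S2(580,161.5)),
("o3",T(480,584),S2(354,93)),("o2",T(610,551),S1(534,344)),("o4",T2(241,123),S1(430,297)),("o1",T2(340,105),S1(345,276)),
("rtail",T(311,142),S2(299,438)),("rhead",T(477,149),S2(157,357)),("nose",T(250,131),S2(345,470)),
("hs_a",T(608,38),S1(290,588)),("hs_b",T(770,45),S1(168,515)),("hs_c",T(766,214),S1(268,390)),("hs_d",T(602,207),S1(388,460)),
("knob",A(77,485),B(735,87)),("stand",A(193,498),B(633,301)),("box",(451.7,258),S1(148,151))]:
    p,e=tri(a,b); print(n,p,round(e,2))
print("pot",onz("top",A(162,140),.1),proj("scene",onz("top",A(162,140),.1)))
for u in [(204,118),(265,92),(278,130),(219,152)]: print("o4c",onz("top",T2(*u),.028))
for u in [(305,100),(352,72),(374,108),(330,139)]: print("o1c",onz("top",T2(*u),.024))
for u in [(473,553),(511,575),(489,620),(447,588),(447,568)]: print("o3c",onz("top",T(*u),.024))
for n,u in [("st",A(146,430)),("st",A(265,434)),("st",A(241,568))]: print(n,onz("top",u,.055))
for u in [B(528,303),B(608,215),B(737,295),B(660,393)]: print("stS",onz("scene",u,.055))
for u in [(8,203),(125,36),(288,94),(170,272)]: print("boxS",onz("scene",S1(*u),.06))
E
```

```text
blank [0.4837 0.0801 0.0149] 0.36
blankfar [0.56   0.0577 0.0187] 0.2
blanknear [0.4071 0.1033 0.0172] 0.1
o3 [ 0.4335 -0.0355  0.0222] 0.43
o2 [ 0.4526 -0.1068  0.0261] 0.11
o4 [ 0.4551 -0.1783  0.0279] 0.04
o1 [ 0.4661 -0.233   0.0254] 0.07
rtail [0.6651 0.0591 0.0814] 0.28
rhead [ 0.662  -0.0303  0.0827] 0.39
nose [0.6703 0.0906 0.0854] 0.39
hs_a [ 0.7041 -0.0987  0.1482] 0.65
hs_b [ 0.7004 -0.1795  0.1485] 0.75
hs_c [ 0.6108 -0.1765  0.1473] 0.9
hs_d [ 0.6147 -0.0957  0.1458] 0.45
knob [0.3301 0.3088 0.204 ] 0.22
stand [0.3283 0.3061 0.0471] 0.02
box [ 0.4594 -0.3778  0.0505] 1.02
pot [0.4813 0.3143 0.1   ] [462.2072 309.4845]
o4c [ 0.4576 -0.1582  0.028 ]
o4c [ 0.4724 -0.1916  0.028 ]
o4c [ 0.4516 -0.1986  0.028 ]
o4c [ 0.4391 -0.1663  0.028 ]
o1c [ 0.4688 -0.2141  0.024 ]
o1c [ 0.4847 -0.2402  0.024 ]
o1c [ 0.4649 -0.2521  0.024 ]
o1c [ 0.4475 -0.2277  0.024 ]
o3c [ 0.4507 -0.0322  0.024 ]
o3c [ 0.4389 -0.0531  0.024 ]
o3c [ 0.4142 -0.0415  0.024 ]
o3c [ 0.4313 -0.0183  0.024 ]
o3c [ 0.4422 -0.0181  0.024 ]
st [0.3576 0.3268 0.055 ]
st [0.3571 0.2731 0.055 ]
st [0.2982 0.2808 0.055 ]
stS [0.3536 0.2715 0.055 ]
stS [0.3024 0.2837 0.055 ]
stS [0.3115 0.3402 0.055 ]
stS [0.3654 0.3299 0.055 ]
boxS [ 0.5386 -0.4269  0.06  ]
boxS [ 0.3972 -0.4395  0.06  ]
boxS [ 0.3859 -0.3224  0.06  ]
boxS [ 0.5321 -0.3108  0.06  ]
```

Emit:
{"method": "send_rows", "body": {"motion": [[70,0,0,0,0,0,-0.18],[70,0,0,0,0,0,-0.18],[70,0,0,0,0,0,-0.18],[70,0,0,0,0,0,-0.18],[70,0,0,0,0,0,-0.18],[70,0,0,0,0,0,-0.18],[70,0,0,0,0,0,-0.18],[70,0,0,0,0,0,-0.085],[70,20,16,0,0,0,0],[70,35,28,0,0,0,0],[70,40,32,0,0,0,0],[70,40,32,0,0,0,0],[70,40,32,0,0,0,0],[70,40,32,0,0,0,0],[70,40,32,0,0,0,0],[70,40,32,0,0,0,0],[70,40,32,0,0,0,0],[70,35,28,0,0,0,0],[70,30,25,0,0,0,0],[70,0,0,0,0,0,0]], "force": 30}}

```text
t: 2.6
eef_pos: [0.4685, -0.2297, 0.2269]
orientation: [[-0.007, 1.0, 0.001], [1.0, 0.007, 0.001], [0.001, 0.001, -1.0]]
contact_force: [0.4, -0.7, 0.1]
gripper_width: 0.0698
grip_force: 0.0
```

Emit:
{"method": "send_rows", "body": {"motion": [[70,-3,-2.5,0,0,0,0],[70,0,0,40,0,0,-0.18],[70,0,0,40,0,0,-0.18],[70,0,0,40,0,0,-0.18],[70,0,0,40,0,0,0],[70,0,0,35,0,0,0],[70,0,0,20,0,0,0],[70,0,0,7,0,0,0],[70,0,0,0,0,0,0],[10,0,0,0,0,0,0],[10,0,0,0,0,0,0],[10,0,0,0,0,0,0],[10,0,0,0,0,0,0],[10,0,0,0,0,0,0],[10,0,0,-30,0,0,0],[10,0,0,-45,0,0,0],[10,0,0,-30,0,0,0],[10,0,0,0,0,0,0]]}}

```text
t: 4.85
eef_pos: [0.4657, -0.2372, 0.1118]
orientation: [[-0.514, 0.858, 0.004], [0.858, 0.514, -0.003], [-0.004, 0.002, -1.0]]
contact_force: [-0.8, 0.3, -0.7]
gripper_width: 0.0254
grip_force: 30.0
```

Emit:
{"method": "send_rows", "body": {"motion": [[10,0,0,0,0,0,0.18],[10,0,0,0,0,0,0.18],[10,0,0,0,0,0,0.18],[10,-40,6,0,0,0,0],[10,-45,7,0,0,0,0],[10,-40,6,0,0,0,0],[10,-33,6,0,0,0,0],[10,0,0,20,0,0,0],[10,0,0,17,0,0,0],[10,0,0,0,0,0,0],[60,0,0,0,0,0,0],[60,0,0,0,0,0,0],[60,0,0,-40,0,0,0],[60,0,0,-30,0,0,0],[70,50,-7,0,0,0,0],[70,50,-7,0,0,0,0],[70,50,-7,0,0,0,0],[70,50,-7,0,0,0,0],[70,17,-7,0,0,0,0],[70,0,0,0,0,0,0]]}}

```text
t: 7.35
eef_pos: [0.4541, -0.1771, 0.1434]
orientation: [[-0.002, 1.0, 0.001], [1.0, 0.002, -0.002], [-0.002, 0.001, -1.0]]
contact_force: [1.0, -0.6, -0.1]
gripper_width: 0.07
grip_force: 0.0
```

```bash
python3 - <<'E'
import cv2
from h import *
a=get_image("top")[190:330,180:500]; b=get_image("scene")[140:290,150:390]
a=cv2.resize(a,None,fx=2.5,fy=2.5,interpolation=2);b=cv2.resize(b[:75*2],None,fx=800/240,fy=800/240,interpolation=2)[:250*2]
im=cv2.vconcat([a,b[:250]]); cv2.imwrite("pics/c1.png",cv2.convertScaleAbs(im,alpha=1.6))
E
```

```text
(no output)
```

View pics/c1.png

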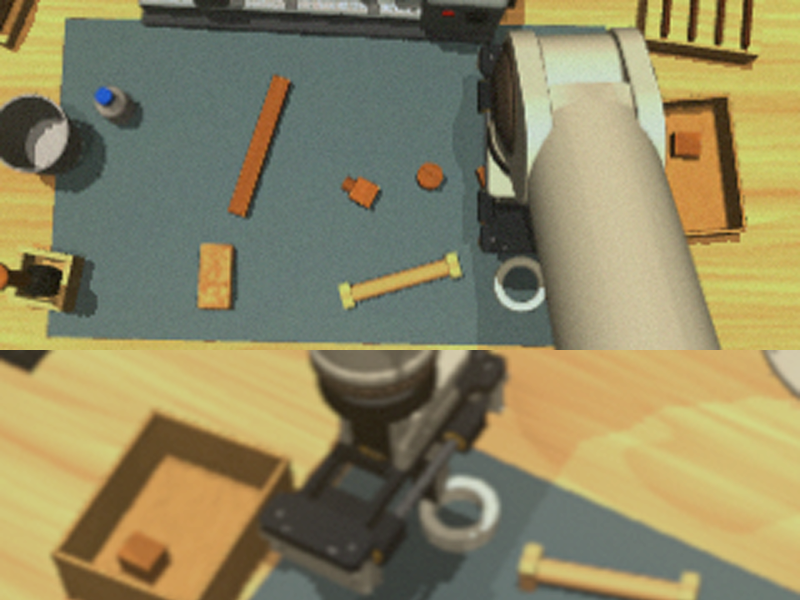

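The picture shows offcut 1 in the box at (686,145), and offcuts 2 and 3 where they were. Next is offcut 4.

Emit:
{"method": "send_rows", "body": {"motion": [[70,0,0,0,0,0,-0.14],[70,0,0,30,0,0,-0.14],[70,0,0,40,0,0,-0.14],[70,0,0,40,0,0,0],[70,0,0,20,0,0,0],[70,0,0,7,0,0,0],[70,0,0,0,0,0,0],[5,0,0,0,0,0,0],[5,0,0,0,0,0,0],[5,0,0,0,0,0,0],[5,0,0,0,0,0,0],[5,0,0,0,0,0,0],[5,0,0,-30,0,0,0],[5,0,0,-45,0,0,0],[5,0,0,-30,0,0,0],[5,0,0,0,0,0,0.14],[5,0,0,0,0,0,0.14],[5,0,0,0,0,0,0.14],[5,0,0,0,0,0,0]]}}

```text
t: 9.82
eef_pos: [0.4539, -0.1775, 0.1108]
orientation: [[-0.002, 1.0, -0.0], [1.0, 0.002, -0.001], [-0.001, -0.0, -1.0]]
contact_force: [0.2, -0.3, -0.2]
gripper_width: 0.0217
grip_force: 30.0
```

Emit:
{"method": "send_rows", "body": {"motion": [[5,-45,-6,0,0,0,0],[5,-50,-6,0,0,0,0],[5,-50,-6,0,0,0,0],[5,-50,-6,0,0,0,0],[5,0,0,20,0,0,0],[5,0,0,17,0,0,0],[5,0,0,0,0,0,0],[60,0,0,0,0,0,0],[60,0,0,0,0,0,0],[60,0,0,-40,0,0,0],[60,0,0,-30,0,0,0],[70,50,4,0,0,0,0],[70,50,4,0,0,0,0],[70,50,4,0,0,0,0],[70,50,4,0,0,0,0],[70,50,4,0,0,0,0],[70,16,3,0,0,0,0],[70,0,0,0,0,0,0]]}}

```text
t: 12.08
eef_pos: [0.4536, -0.1058, 0.1443]
orientation: [[-0.003, 1.0, 0.001], [1.0, 0.003, -0.001], [-0.001, 0.001, -1.0]]
contact_force: [0.2, -0.4, -0.7]
gripper_width: 0.0703
grip_force: 0.0
```

Emit:
{"method": "send_rows", "body": {"motion": [[70,-1,-1,40,0,0,0],[70,0,0,40,0,0,0],[70,0,0,35,0,0,0],[70,0,0,17,0,0,0],[70,0,0,6,0,0,0],[70,0,0,0,0,0,0],[5,0,0,0,0,0,0],[5,0,0,0,0,0,0],[5,0,0,0,0,0,0],[5,0,0,0,0,0,0],[5,0,0,0,0,0,0],[5,0,0,-30,0,0,0],[5,0,0,-45,0,0,0],[5,0,0,-30,0,0,0],[5,0,0,0,0,0,0]]}}

```text
t: 13.95
eef_pos: [0.4537, -0.108, 0.1126]
orientation: [[0.0, 1.0, 0.004], [1.0, -0.0, -0.002], [-0.002, 0.004, -1.0]]
contact_force: [0.5, -0.4, -0.2]
gripper_width: 0.0274
grip_force: 30.0
```

Emit:
{"method": "send_rows", "body": {"motion": [[5,-45,2,0,0,0,0],[5,-50,1,0,0,0,0],[5,-50,1,0,0,0,0],[5,-50,1,0,0,0,0],[5,-47,1,0,0,0,0],[5,0,0,20,0,0,0],[5,0,0,17,0,0,0],[5,0,0,0,0,0,0],[60,0,0,0,0,0,0],[60,0,0,0,0,0,0],[60,0,0,-40,0,0,0],[60,0,0,-30,0,0,0],[70,52,-4,0,0,0,0],[70,52,-4,0,0,0,0],[70,52,-4,0,0,0,0],[70,52,-5,0,0,0,0],[70,52,-5,0,0,0,0],[70,35,-3,0,0,0,0],[70,19,-2,0,0,0,0],[70,0,0,0,0,0,0]]}}

```text
t: 16.45
eef_pos: [0.4313, -0.0341, 0.1444]
orientation: [[-0.004, 1.0, 0.001], [1.0, 0.004, -0.001], [-0.001, 0.001, -1.0]]
contact_force: [0.2, -1.2, 0.1]
gripper_width: 0.0695
grip_force: 0.0
```

```bash
cat >> h.py <<'E'
def wood(n,x0,y0,x1,y1,amin=15):
    im=get_image(n)[y0:y1,x0:x1]; h=cv2.cvtColor(im,cv2.COLOR_BGR2HSV)
    m=((h[...,0]<15)&(h[...,1]>140)&(h[...,2]>60)).astype(np.uint8)
    k,l,s,c=cv2.connectedComponentsWithStats(m)
    return [(s[i,4],np.round(c[i]+[x0,y0],1)) for i in range(1,k) if s[i,4]>=amin]
E
python3 -c "
from h import *
print(wood('top',205,200,424,325)); print(wood('scene',190,160,420,310))"
```

```text
[(np.int32(368), array([282.7, 248.6]))]
[(np.int32(91), array([211.5, 185.3])), (np.int32(73), array([213.2, 196.6])), (np.int32(66), array([193.3, 199.8])), (np.int32(130), array([328.9, 244.6])), (np.int32(521), array([360.7, 282. ]))]
```

Emit:
{"method": "send_rows", "body": {"motion": [[70,-1.5,2,0,0,0,0],[70,0,0,30,0,0,0.17],[70,0,0,40,0,0,0.17],[70,0,0,40,0,0,0.17],[70,0,0,20,0,0,0],[70,0,0,8,0,0,0],[70,0,0,0,0,0,0],[5,0,0,0,0,0,0],[5,0,0,0,0,0,0],[5,0,0,0,0,0,0],[5,0,0,0,0,0,0],[5,0,0,0,0,0,0],[5,0,0,-30,0,0,0],[5,0,0,-45,0,0,0],[5,0,0,-30,0,0,0],[5,0,0,0,0,0,-0.17],[5,0,0,0,0,0,-0.17],[5,0,0,0,0,0,-0.17],[5,0,0,0,0,0,0]]}}

```text
t: 18.92
eef_pos: [0.4328, -0.037, 0.1106]
orientation: [[0.002, 1.0, -0.0], [1.0, -0.002, 0.0], [0.0, -0.0, -1.0]]
contact_force: [-0.2, 0.3, -0.9]
gripper_width: 0.0254
grip_force: 29.9
```

Emit:
{"method": "send_rows", "body": {"motion": [[5,-45,10,0,0,0,0],[5,-50,12,0,0,0,0],[5,-50,12,0,0,0,0],[5,-50,12,0,0,0,0],[5,-50,12,0,0,0,0],[5,-50,12,0,0,0,0],[5,-18,2,0,0,0,0],[5,0,0,20,0,0,0],[5,0,0,15,0,0,0],[5,0,0,0,0,0,0],[60,0,0,0,0,0,0],[60,0,0,0,0,0,0],[60,0,0,-50,0,0,0],[60,0,0,-50,0,0,0],[70,0,0,-50,0,0,0],[70,50,-10,-20,0,0,0],[70,50,-10,0,0,0,0],[70,50,-10,0,0,0,0],[70,50,-10,0,0,0,0],[70,50,-10,0,0,0,0]]}}

```text
t: 21.42
eef_pos: [0.4548, -0.0983, 0.2464]
orientation: [[-0.0, 1.0, 0.001], [1.0, 0.0, -0.001], [-0.001, 0.001, -1.0]]
contact_force: [0.7, -0.3, -0.6]
gripper_width: 0.07
grip_force: 0.0
```

```bash
python3 -c "
from h import *
cv2.imwrite('pics/c2.png',cv2.convertScaleAbs(cv2.resize(get_image('scene')[140:260,160:320],None,fx=4,fy=4,interpolation=2),alpha=1.6))
print(wood('top',205,200,424,325),wood('top',424,225,480,290)); print(wood('scene',165,160,420,310))"
```

```text
[(np.int32(374), array([283.1, 247.5]))] [(np.int32(92), array([437.6, 241.9])), (np.int32(93), array([454.8, 247.1])), (np.int32(83), array([439.5, 258.4])), (np.int32(102), array([449. , 268.4]))]
[(np.int32(91), array([211.4, 185.1])), (np.int32(70), array([213.2, 196.6])), (np.int32(74), array([192.1, 199.9])), (np.int32(55), array([203.8, 210.3])), (np.int32(524), array([360.9, 281.9]))]
```

View pics/c2.png

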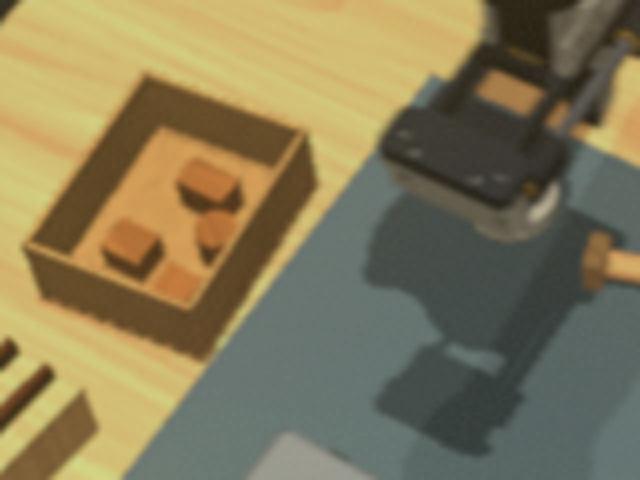

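The picture shows all four offcuts in the box, at (210,185), (215,232), (132,247) and (178,282). Now the brush.

Emit:
{"method": "send_rows", "body": {"motion": [[70,30,-9,0,0,0,0],[70,45,-14,0,0,0,0],[70,45,-14,0,0,0,0],[70,45,-14,0,0,0,0],[70,45,-14,0,0,0,0],[70,45,-14,0,0,0,0],[70,45,-14,0,0,0,0],[70,45,-14,0,0,0,0],[70,45,-14,0,0,0,0],[70,17,-4,0,0,0,0],[70,0,0,0,0,0,0]]}}

```text
t: 23.0
eef_pos: [0.3292, 0.3084, 0.2458]
orientation: [[-0.003, 1.0, -0.001], [1.0, 0.003, 0.001], [0.001, -0.001, -1.0]]
contact_force: [-0.4, -0.5, -0.5]
gripper_width: 0.0698
grip_force: 0.0
```

Emit:
{"method": "send_rows", "body": {"motion": [[70,0,0,30,0,0,0],[70,0,0,35,0,0,0],[70,0,0,20,0,0,0],[70,0,0,8,0,0,0],[70,0,0,0,0,0,0],[40,0,0,0,0,0,0],[3,0,0,0,0,0,0],[3,0,0,0,0,0,0],[3,0,0,0,0,0,0],[3,0,0,0,0,0,0],[3,0,0,0,0,0,0],[3,0,0,-20,0,0,0],[3,0,0,-40,0,0,0],[3,0,0,-40,0,0,0],[3,0,0,-30,0,0,0],[3,0,0,0,0,0,0]], "force": 40}}

```text
t: 25.0
eef_pos: [0.3311, 0.308, 0.2845]
orientation: [[0.001, 1.0, 0.004], [1.0, -0.001, 0.001], [0.001, 0.004, -1.0]]
contact_force: [-0.2, -0.2, -2.5]
gripper_width: 0.0263
grip_force: 40.0
```

```bash
python3 -c "
from h import *
a=get_image('scene')[150:300,420:560];b=get_image('top')[230:350,120:240]
cv2.imwrite('pics/c3.png',cv2.convertScaleAbs(cv2.hconcat([cv2.resize(a,(420,450),interpolation=2),cv2.resize(b,(370,450),interpolation=2)]),alpha=1.6))"
```

```text
(no output)
```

View pics/c3.png

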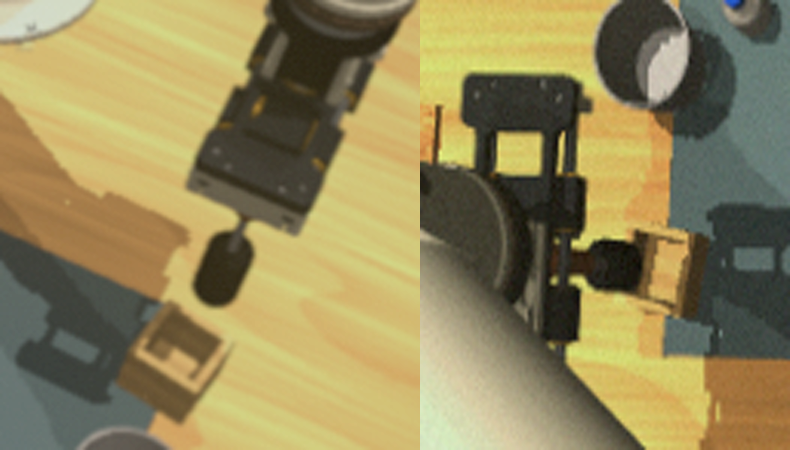

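The picture shows the brush hanging vertically, its head over the stand at left-panel (222,270) and right-panel (613,265). I'll check how deep it sits in the grip.

```bash
python3 -c "
from h import *
for z in (.100,.11,.12,.13,.14):
  for n in('scene','top'):
    c=[proj(n,[.331+.017*np.cos(a),.308+.017*np.sin(a),z+d]) for a in np.linspace(0,6.3,40) for d in(0,.055)]
    c=np.array(c); print(z,n,c.min(0).round(1),c.max(0).round(1))
for n,x0,y0,x1,y1 in(('scene',470,210,515,265),('top',170,280,210,320)):
  g=get_image(n)[y0:y1,x0:x1].max(2)
  m=(g<55).astype(np.uint8);k,l,s,c=cv2.connectedComponentsWithStats(m);print(n,[(a[:5]+[x0,y0,0,0,0]).tolist() for a in s[1:] if a[4]>40])
"
```

```text
0.1 scene [477.9 234.8] [499.2 261.1]
0.1 top [177.3 293.5] [197.  307.8]
0.11 scene [478.9 232.4] [500.4 258.8]
0.11 top [176.  293.3] [195.9 307.7]
0.12 scene [479.9 229.9] [501.5 256.5]
0.12 top [174.7 293.2] [194.9 307.7]
0.13 scene [480.8 227.3] [502.7 254.2]
0.13 top [173.4 293. ] [193.8 307.6]
0.14 scene [481.8 224.8] [503.8 251.9]
0.14 top [172.  292.8] [192.7 307.6]
scene [[492, 210, 23, 10, 125], [483, 226, 19, 25, 322]]
top [[170, 280, 4, 14, 53], [170, 292, 24, 16, 276], [205, 292, 5, 24, 75]]
```

Emit:
{"method": "send_rows", "body": {"motion": [[3,0,-1,40,0,0,0],[3,0,0,40,0,0,0],[3,0,0,30,0,0,0],[3,0,0,15,0,0,0],[3,0,0,4,0,0,0],[3,0,0,0,0,0,0],[50,0,0,0,0,0,0],[50,0,0,0,0,0,0],[50,0,0,7,0,0,0],[50,0,0,6,0,0,0],[3,0,0,0,0,0,0],[3,0,0,0,0,0,0],[3,0,0,0,0,0,0],[3,0,0,0,0,0,0],[3,0,0,0,0,0,0],[3,0,0,0,0,0,0],[3,0,0,0,0,0,0]]}}

```text
t: 27.32
eef_pos: [0.3291, 0.3071, 0.1408]
orientation: [[-0.0, 1.0, 0.0], [1.0, 0.0, 0.0], [0.0, 0.0, -1.0]]
contact_force: [-0.8, 0.4, 0.9]
gripper_width: 0.0222
grip_force: 40.0
```

Emit:
{"method": "send_rows", "body": {"motion": [[3,0,0,-20,0,0,0],[3,0,0,-40,0,0,0],[3,0,0,-40,0,0,0],[3,0,0,-40,0,0,0],[3,0,0,0,0,0,0],[3,0,0,0,0,0,0]]}}

```text
t: 28.08
eef_pos: [0.3289, 0.3063, 0.2801]
orientation: [[0.001, 1.0, -0.0], [1.0, -0.001, -0.001], [-0.001, -0.0, -1.0]]
contact_force: [-0.0, 0.2, -0.7]
gripper_width: 0.022
grip_force: 40.0
```

```bash
python3 -c "
from h import *
for n,x0,y0,x1,y1 in(('scene',470,210,515,265),('top',170,280,210,320)):
  g=get_image(n)[y0:y1,x0:x1].max(2)
  m=(g<55).astype(np.uint8);k,l,s,c=cv2.connectedComponentsWithStats(m);print(n,[(a[:5]+[x0,y0,0,0,0]).tolist() for a in s[1:] if a[4]>40])
a=get_image('scene')[170:270,450:550];b=get_image('top')[250:350,140:240]
cv2.imwrite('pics/c4.png',cv2.convertScaleAbs(cv2.hconcat([cv2.resize(a,(400,400),interpolation=2),cv2.resize(b,(400,400),interpolation=2)]),alpha=2))"
```

```text
scene [[491, 210, 24, 10, 132], [485, 224, 19, 25, 328]]
top [[170, 280, 5, 15, 63], [170, 292, 24, 16, 275], [205, 292, 5, 24, 74]]
```

View pics/c4.png

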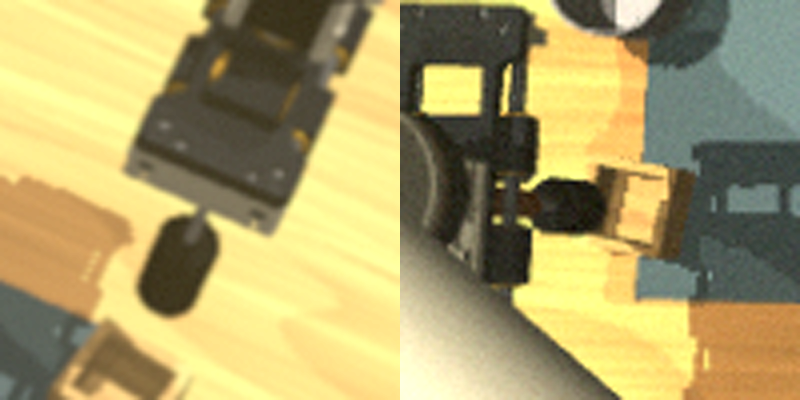

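The picture shows the brush still vertical, with its head at left-panel (178,265) and its tip about 134 mm below the TCP. Now scrubbing.

Emit:
{"method": "send_rows", "body": {"motion": [[3,1,30,0,0,0,0],[3,2,35,0,0,0,0],[3,2,35,0,0,0,0],[3,2,35,0,0,0,0],[3,1,17,0,0,0,0],[3,0,0,0,0,0,0],[3,0,0,35,0,0,0],[3,0,0,40,0,0,0],[3,0,0,35,0,0,0],[3,0,0,17,0,0,0],[3,0,0,5,0,0,0],[3,0,0,0,0,0,0],[3,0,0,0,0,0,0]]}}

```text
t: 29.9
eef_pos: [0.4816, 0.3157, 0.1501]
orientation: [[0.0, 1.0, 0.002], [1.0, -0.0, 0.001], [0.001, 0.002, -1.0]]
contact_force: [0.7, 0.2, -0.4]
gripper_width: 0.0223
grip_force: 40.0
```

Emit:
{"method": "send_rows", "body": {"motion": [[3,0,0,4,0,0,0],[3,0,0,0,0,0,0],[3,0,0,0,0,0,0],[3,0,0,-40,0,0,0],[3,0,0,-40,0,0,0],[3,0,0,0,0,0,0],[3,0,0,0,0,0,0],[3,0,0,40,0,0,0],[3,0,0,30,0,0,0],[3,0,0,10,0,0,0],[3,0,0,0,0,0,0],[3,0,0,0,0,0,0],[3,0,0,0,0,0,0]]}}

```text
t: 31.52
eef_pos: [0.4816, 0.3156, 0.1458]
orientation: [[0.0, 1.0, 0.002], [1.0, -0.0, 0.001], [0.001, 0.002, -1.0]]
contact_force: [0.3, -0.1, -0.7]
gripper_width: 0.0222
grip_force: 40.0
```

Emit:
{"method": "send_rows", "body": {"motion": [[3,0,0,-40,0,0,0],[3,0,0,-40,0,0,0],[3,0,0,0,0,0,0],[3,0,0,0,0,0,0],[3,0,0,-40,0,0,0],[3,0,0,-25,0,0,0],[3,-2,-35,0,0,0,0],[3,-2,-40,0,0,0,0],[3,-2,-40,0,0,0,0],[3,-2,-34,0,0,0,0],[3,0,0,0,0,0,0]]}}

```text
t: 32.9
eef_pos: [0.3294, 0.3062, 0.2886]
orientation: [[-0.003, 1.0, -0.0], [1.0, 0.003, -0.004], [-0.004, -0.0, -1.0]]
contact_force: [0.9, -1.0, 0.1]
gripper_width: 0.0225
grip_force: 40.0
```

```bash
python3 -c "
from h import *
for n,x0,y0,x1,y1 in(('scene',470,205,515,265),('top',165,280,210,320)):
  g=get_image(n)[y0:y1,x0:x1].max(2)
  m=(g<55).astype(np.uint8);k,l,s,c=cv2.connectedComponentsWithStats(m);print(n,[(a[:5]+[x0,y0,0,0,0]).tolist() for a in s[1:] if a[4]>40])
"
```

```text
scene [[487, 205, 28, 13, 185], [486, 222, 19, 25, 332]]
top [[165, 280, 29, 40, 538], [205, 292, 5, 24, 74]]
```

Emit:
{"method": "send_rows", "body": {"motion": [[3,0.5,0,30,0,0,0],[3,0,0,35,0,0,0],[3,0,0,35,0,0,0],[3,0,0,25,0,0,0],[3,0,0,12,0,0,0],[3,0,0,7,0,0,0],[3,0,0,0,0,0,0]]}}

```text
t: 33.88
eef_pos: [0.3323, 0.3077, 0.1458]
orientation: [[0.0, 1.0, -0.0], [1.0, -0.0, 0.0], [0.0, -0.0, -1.0]]
contact_force: [0.7, -0.3, 0.1]
gripper_width: 0.0222
grip_force: 40.0
```

Emit:
{"method": "send_rows", "body": {"motion": [[3,0,0,3,0,0,0],[3,0,0,1,0,0,0],[3,0,0,0,0,0,0],[30,0,0,0,0,0,0],[60,0,0,0,0,0,0],[70,0,0,0,0,0,0],[70,0,0,0,0,0,0],[70,0,0,-30,0,0,0],[70,0,0,-40,0,0,0],[70,0,0,-40,0,0,0],[70,-40,30,0,0,0,0],[70,-50,35,0,0,0,0],[70,-50,35,0,0,0,0],[70,-50,35,0,0,0,0],[70,-36,17,0,0,0,0],[70,0,0,0,0,0,0]]}}

```text
t: 35.88
eef_pos: [0.4853, 0.0777, 0.2511]
orientation: [[0.007, 1.0, -0.001], [1.0, -0.007, -0.0], [-0.0, -0.001, -1.0]]
contact_force: [-0.8, 0.9, -0.1]
gripper_width: 0.0699
grip_force: 0.0
```

```bash
python3 -c "
from h import *
print(wood('top',165,285,195,315),wood('scene',485,215,512,250),proj('top',[.329,.307,.207]),proj('scene',[.329,.307,.207]))
print(wood('top',424,225,480,290),wood('scene',165,160,420,310))"
```

```text
[(np.int32(91), array([177., 299.]))] [(np.int32(73), array([497.4, 230.2]))] [177.88595279 300.80542311] [496.94616037 227.57078082]
[(np.int32(90), array([437.6, 241.9])), (np.int32(94), array([455., 247.])), (np.int32(83), array([439.4, 258.3])), (np.int32(106), array([449.2, 268.6]))] [(np.int32(93), array([211.6, 185.2])), (np.int32(73), array([213.2, 196.5])), (np.int32(80), array([192.5, 199.8])), (np.int32(55), array([203.9, 210.4])), (np.int32(514), array([360.6, 281.9]))]
```

Emit:
{"method": "send_rows", "body": {"motion": [[60,2.5,-1.5,0,0,0,0],[60,0,0,25,0,0,-0.18],[60,0,0,25,0,0,-0.18],[60,0,0,25,0,0,-0.18],[60,0,0,25,0,0,-0.18],[60,0,0,25,0,0,-0.18],[60,0,0,25,0,0,-0.18],[60,0,0,25,0,0,-0.18],[60,0,0,25,0,0,-0.015],[60,0,0,10,0,0,0],[60,0,0,0,0,0,0]]}}

```text
t: 37.45
eef_pos: [0.4822, 0.0846, 0.0418]
orientation: [[-0.957, 0.291, -0.0], [0.291, 0.957, 0.0], [0.0, -0.0, -1.0]]
contact_force: [-0.1, 0.7, -0.1]
gripper_width: 0.0597
grip_force: 0.0
```

Emit:
{"method": "send_rows", "body": {"motion": [[60,-2.5,-3.5,12,0,0,0],[60,0,0,15,0,0,0],[60,0,0,7,0,0,0],[60,0,0,3,0,0,0],[60,0,0,0,0,0,0],[5,0,0,0,0,0,0],[5,0,0,0,0,0,0],[5,0,0,0,0,0,0],[5,0,0,0,0,0,0],[5,0,0,0,0,0,0]]}}

```text
t: 38.7
eef_pos: [0.484, 0.0799, 0.0048]
orientation: [[-0.957, 0.292, 0.0], [0.292, 0.957, -0.0], [-0.0, -0.0, -1.0]]
contact_force: [-0.6, 0.2, 0.3]
gripper_width: 0.0198
grip_force: 40.0
```

Emit:
{"method": "send_rows", "body": {"motion": [[5,0,0,-20,0,0,0],[5,0,0,-40,0,0,0],[5,0,0,-40,0,0,0],[5,0,0,-45,0,0,0],[5,0,0,-45,0,0,0],[5,0,0,0,0,0,0.18],[5,0,0,0,0,0,0.18],[5,0,0,0,0,0,0.18],[5,0,0,0,0,0,0.18],[5,0,0,0,0,0,0.18],[5,0,0,0,0,0,0.18],[5,0,0,0,0,0,0.18],[5,0,0,0,0,0,0.06],[5,0,0,0,0,0,0]]}}

```text
t: 40.45
eef_pos: [0.4836, 0.08, 0.1947]
orientation: [[0.044, 0.999, -0.0], [0.999, -0.044, -0.001], [-0.001, 0.0, -1.0]]
contact_force: [0.2, 0.3, -0.9]
gripper_width: 0.0197
grip_force: 40.0
```

```bash
python3 -c "
from h import *
for l in [((30,213),(590,235)),((40,85),(535,107))]:
  p,q=[onz('top',T(*u),.04) for u in l]; print(p,q,(p-q)[0]/(p-q)[1])
c=lambda a,b:print(onz('top',T(*a),b))
for a,b in [((311,142),.08),((477,149),.08),((250,131),.09),((608,38),.152),((602,207),.152),((770,45),.152),((766,214),.152)]: c(a,b)
for a,b in [((299,438),.08),((157,357),.08),((345,470),.09)]: print('S',onz('scene',S2(*a),b))
for a in [(290,588),(388,460),(168,515),(268,390)]: print('S',onz('scene',S1(*a),.152))
"
```

```text
[0.6346834  0.21731711 0.04      ] [ 0.62652783 -0.09420155  0.04      ] 0.02618004097230202
[0.70914452 0.21561632 0.04      ] [ 0.69985226 -0.06302997  0.04      ] 0.03334790050801919
[0.66578562 0.05871415 0.08      ]
[ 0.66315923 -0.03099013  0.08      ]
[0.66851637 0.09089622 0.09      ]
[ 0.70212394 -0.09729042  0.152     ]
[ 0.61259358 -0.09457773  0.152     ]
[ 0.69987888 -0.1804044   0.152     ]
[ 0.61035431 -0.17744168  0.152     ]
S [0.6644824  0.05917448 0.08      ]
S [ 0.66079714 -0.03057579  0.08      ]
S [0.67214694 0.09110334 0.09      ]
S [ 0.70568485 -0.098051    0.152     ]
S [ 0.61756145 -0.09398583  0.152     ]
S [ 0.70137245 -0.17693865  0.152     ]
S [ 0.61246907 -0.17316563  0.152     ]
```

Triangulation puts the nose at lathe y ≈ 72 mm. The tailstock therefore starts nearly forward and has to go back before the blank will fit. I'll push its grip back with the end of the blank.

Emit:
{"method": "send_rows", "body": {"motion": [[5,0,0,0,0,0,-0.009],[5,-12,40,0,0,0,0],[5,-14,50,0,0,0,0],[5,-14,50,0,0,0,0],[5,-9,42,0,0,0,0],[5,0,0,0,0,0,0],[5,0,0,30,0,0,0],[5,0,0,28,0,0,0],[5,0,0,0,0,0,0],[5,0,0,0,0,0,0]]}}

```text
t: 41.7
eef_pos: [0.6641, 0.025, 0.1378]
orientation: [[0.035, 0.999, 0.001], [0.999, -0.035, 0.001], [0.001, 0.001, -1.0]]
contact_force: [-0.5, 0.6, 0.4]
gripper_width: 0.0196
grip_force: 40.0
```

```bash
python3 -c "
from h import *
print(wood('scene',230,200,420,380),get_obs()['eef_pos'])
L=lambda x,y,z:[.6637+x+.035*y,.019+y-.035*x,z]
for y in(117,117+58): print([proj(n,L(0,y/1000,.175)).round(1) for n in('top','scene')])
cv2.imwrite('pics/c5.png',cv2.convertScaleAbs(cv2.resize(get_image('scene')[240:400,220:420],None,fx=4,fy=3.75,interpolation=2),alpha=1.6))"
```

```text
[(np.int32(268), array([321.2, 319.3])), (np.int32(38), array([265.1, 376.5]))] [0.66463003 0.02493308 0.13830162]
[array([258.5, 166. ]), array([347.3, 328.9])]
[array([235.5, 165. ]), array([373.5, 343.3])]
```

View pics/c5.png

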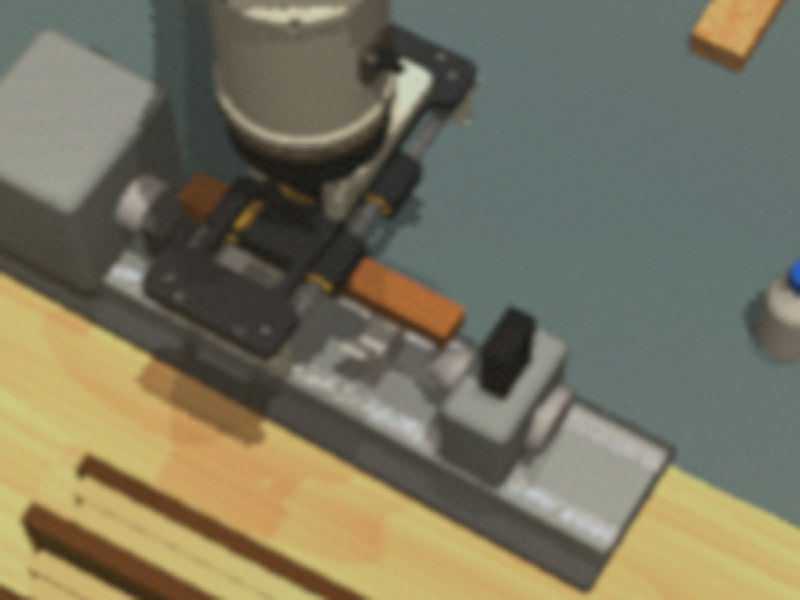

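The picture shows the blank's end at (455,320), just short of the black tailstock grip at (512,350). That confirms the joint is about 0.055. Pushing it back.

Emit:
{"method": "send_rows", "body": {"motion": [[5,8,0,0,0,0,0],[5,6,0,0,0,0,0],[5,4,0,0,0,0,0],[5,4,0,0,0,0,0],[5,4,0,0,0,0,0],[5,5,0,0,0,0,0],[5,5,0,0,0,0,0],[5,5,0,0,0,0,0],[5,5,0,0,0,0,0],[5,5,0,0,0,0,0],[5,5,0,0,0,0,0],[5,5,0,0,0,0,0],[5,5,0,0,0,0,0],[5,4,0,0,0,0,0],[5,2,0,0,0,0,0],[5,0,0,0,0,0,0]]}}

```text
t: 43.8
eef_pos: [0.6667, 0.0971, 0.1368]
orientation: [[0.036, 0.999, 0.0], [0.999, -0.036, 0.001], [0.001, 0.0, -1.0]]
contact_force: [0.4, -1.3, -0.8]
gripper_width: 0.0198
grip_force: 40.0
```

Emit:
{"method": "send_rows", "body": {"motion": [[5,-10,0,0,0,0,0],[5,-20,0,0,0,0,0],[5,-25,0,0,0,0,0],[5,-13,0,0,0,0,0],[5,0,0,0,0,0,0],[5,0,0,0,0,0,0]]}}

```text
t: 44.55
eef_pos: [0.6641, 0.0295, 0.1369]
orientation: [[0.035, 0.999, 0.0], [0.999, -0.035, 0.001], [0.001, 0.0, -1.0]]
contact_force: [0.9, 0.6, -0.8]
gripper_width: 0.0194
grip_force: 40.0
```

```bash
python3 -c "
from h import *
im=get_image('scene');t=get_image('top'); np.set_printoptions(precision=4,suppress=True)
o=get_obs();p=np.array(o['eef_pos']);R=np.array(o['orientation']);print(p,R[:,0])
cv2.imwrite('pics/c6.png',cv2.convertScaleAbs(cv2.vconcat([cv2.resize(im[260:360,240:400],(800,500),interpolation=2)]),alpha=1.6))
# predicted far-end top corners of blank (tail end)
for a in(-.08,.08):
  for b in(-.01,.01):
    c=p+[0,0,.0152]+R[:,0]*a+R[:,1]*b; q=proj('scene',c); print(a,b,q.round(1),((q-[240,260])*5+2).round(0))
"
```

```text
[0.6641 0.03   0.1369] [0.0342 0.9994 0.001 ]
-0.08 -0.01 [271.2 286.2] [158. 133.]
-0.08 0.01 [265.8 293.7] [131. 170.]
0.08 -0.01 [338.1 323.1] [493. 318.]
0.08 0.01 [333.  331.1] [467. 358.]
```

View pics/c6.png

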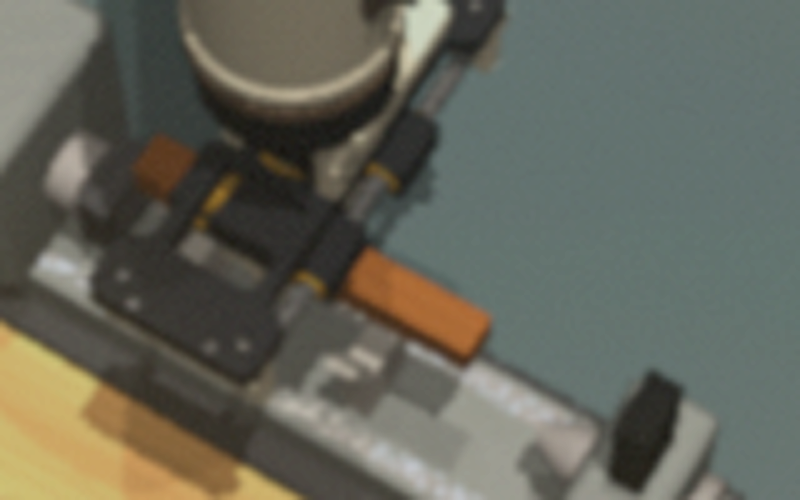

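The picture shows the tailstock well back, with its grip at (645,430), and the blank's ends where predicted, at (480,335) and (147,150). Lowering into the rests.

Emit:
{"method": "send_rows", "body": {"motion": [[5,0,0,12,0,0,0],[5,0,0,12,0,0,0],[5,0,0,8,0,0,0],[5,0,0,6,0,0,0],[5,0,0,4,0,0,0],[5,0,0,3,0,0,0],[5,0,0,0,0,0,0]], "force": 15}}

```text
t: 45.52
eef_pos: [0.6642, 0.0284, 0.0917]
orientation: [[0.036, 0.999, -0.0], [0.999, -0.036, -0.0], [-0.0, -0.0, -1.0]]
contact_force: [-0.2, -0.3, -0.1]
gripper_width: 0.02
grip_force: 15.0
```

Emit:
{"method": "send_rows", "body": {"motion": [[5,0,0,3,0,0,0],[5,0,0,2,0,0,0],[5,0,0,1.5,0,0,0],[5,0,0,1,0,0,0],[5,0,0,0,0,0,0]]}}

```text
t: 46.15
eef_pos: [0.6642, 0.0284, 0.0849]
orientation: [[0.036, 0.999, 0.0], [0.999, -0.036, -0.0], [-0.0, 0.0, -1.0]]
contact_force: [-2.6, -0.2, 4.8]
gripper_width: 0.0197
grip_force: 15.0
```

Emit:
{"method": "send_rows", "body": {"motion": [[5,0,-1,0,0,0,0],[30,0,0,0,0,0,0],[60,0,0,0,0,0,0],[60,0,0,0,0,0,0],[60,0,0,-30,0,0,0],[60,0,0,-45,0,0,0],[60,0,0,-50,0,0,0],[30,0,0,-40,0,0,0],[0,40,0,0,0,0,0],[0,50,0,0,0,0,0],[0,50,0,0,0,0,0],[0,40,0,0,0,0,0],[0,21,0,0,0,0,0],[0,0,0,0,0,0,0]]}}

```text
t: 47.9
eef_pos: [0.6692, 0.2322, 0.2491]
orientation: [[0.032, 0.999, -0.001], [0.999, -0.032, 0.001], [0.001, -0.001, -1.0]]
contact_force: [0.3, -0.1, 0.0]
gripper_width: 0.0005
grip_force: 0.0
```

```bash
python3 -c "
from h import *
L=lambda x,y,z:[.6637+x+.035*y,.019+y-.035*x,z]
print([(wood(n,*r),proj(n,L(0,.0094,.1)).round(1)) for n,r in(('scene',(240,270,380,370)),('top',(240,165,345,195)))])
im=get_image('scene');t=get_image('top')
cv2.imwrite('pics/c7.png',cv2.convertScaleAbs(cv2.vconcat([cv2.resize(im[270:360,240:400],(800,300),interpolation=2),cv2.resize(t[150:200,225:360],(800,296),interpolation=2)]),alpha=1.7))"
```

```text
[([(np.int32(684), array([302.5, 319.4])), (np.int32(30), array([246.7, 366.3]))], array([301.6, 318.5])), ([(np.int32(226), array([315.8, 177.3]))], array([302.7, 176.6]))]
```

View pics/c7.png

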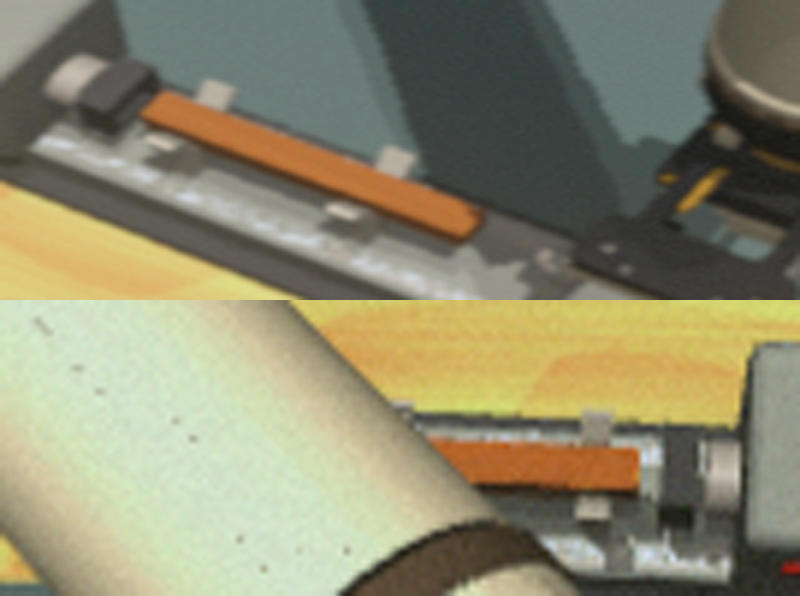

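The picture shows the blank seated in both rests, its headstock end at (150,110) level with the socket mouth. Now I go down behind the tailstock grip and push forward.

Emit:
{"method": "send_rows", "body": {"motion": [[0,0,1.5,35,0,0,0],[0,0,0,40,0,0,0],[0,0,0,22,0,0,0],[0,0,0,7,0,0,0],[0,-8,0,0,0,0,0],[0,-6,0,0,0,0,0],[0,-5,0,0,0,0,0],[0,-5,0,0,0,0,0],[0,-5,0,0,0,0,0],[0,-5,0,0,0,0,0],[0,-5,0,0,0,0,0],[0,-5,0,0,0,0,0],[0,-5,0,0,0,0,0]]}}

```text
t: 49.72
eef_pos: [0.6702, 0.1803, 0.1456]
orientation: [[0.036, 0.999, 0.0], [0.999, -0.036, 0.0], [0.0, 0.0, -1.0]]
contact_force: [2.0, 3.6, 2.4]
gripper_width: 0.0007
grip_force: 1.8
```

Emit:
{"method": "send_rows", "body": {"motion": [[0,-4,0,0,0,0,0],[0,-4,0,0,0,0,0],[0,-4,0,0,0,0,0],[0,-3,0,0,0,0,0],[0,-3,0,0,0,0,0],[0,0,0,0,0,0,0]]}}

```text
t: 50.48
eef_pos: [0.6694, 0.1616, 0.145]
orientation: [[0.036, 0.999, -0.0], [0.999, -0.036, -0.001], [-0.001, -0.0, -1.0]]
contact_force: [1.8, 2.0, 1.8]
gripper_width: 0.0005
grip_force: 1.1
```

```bash
python3 -c "
from h import *
print(wood('scene',250,270,380,370))
L=lambda x,y,z:[.6637+x+.035*y,.019+y-.035*x,z]
print([proj('scene',L(0,y,.1)).round(1) for y in(.0094,-.01)])"
```

```text
[(np.int32(508), array([289.5, 312. ]))]
[array([301.6, 318.5]), array([293.7, 314.1])]
```

Emit:
{"method": "send_rows", "body": {"motion": [[0,-2,0,0,0,0,0],[0,-2,0,0,0,0,0],[0,-2,0,0,0,0,0],[0,0,0,0,0,0,0]]}}

```text
t: 51.02
eef_pos: [0.6691, 0.1557, 0.145]
orientation: [[0.036, 0.999, -0.001], [0.999, -0.036, -0.001], [-0.001, -0.001, -1.0]]
contact_force: [0.6, 2.4, -0.7]
gripper_width: 0.0008
grip_force: 1.3
```

Emit:
{"method": "send_rows", "body": {"motion": [[0,-1.5,0,0,0,0,0],[0,-1.5,0,0,0,0,0],[0,0,0,0,0,0,0]]}}

```text
t: 51.4
eef_pos: [0.669, 0.1529, 0.145]
orientation: [[0.036, 0.999, -0.0], [0.999, -0.036, -0.0], [-0.0, -0.0, -1.0]]
contact_force: [1.6, 3.1, -2.2]
gripper_width: 0.0004
grip_force: 1.3
```

Emit:
{"method": "send_rows", "body": {"motion": [[0,-1.5,0,0,0,0,0],[0,-1.5,0,0,0,0,0],[0,0,0,0,0,0,0]]}}

```text
t: 51.78
eef_pos: [0.6689, 0.152, 0.1451]
orientation: [[0.035, 0.999, 0.0], [0.999, -0.035, 0.002], [0.002, 0.0, -1.0]]
contact_force: [2.0, 6.7, -4.8]
gripper_width: 0.0005
grip_force: 3.2
```

Emit:
{"method": "send_rows", "body": {"motion": [[0,-1.5,0,0,0,0,0],[0,-1,0,0,0,0,0],[0,0,0,0,0,0,0]]}}

```text
t: 52.15
eef_pos: [0.6689, 0.152, 0.1452]
orientation: [[0.033, 0.999, 0.001], [0.999, -0.033, 0.006], [0.006, 0.001, -1.0]]
contact_force: [4.4, 9.8, -6.2]
gripper_width: 0.0005
grip_force: 5.4
```

```bash
python3 - <<'E'
from h import *
L=lambda x,y,z:[.6637+x+.035*y,.019+y-.035*x,z]
# blank visible tail end pixel extents, before (centre .0094) vs now, along the blank
im=get_image('scene');h=cv2.cvtColor(im,cv2.COLOR_BGR2HSV)
m=((h[...,0]<15)&(h[...,1]>140)&(h[...,2]>60)); m[:, :255]=0; m[:270]=0; m[370:]=0; m[:,380:]=0
y,x=np.nonzero(m); d=np.array([.876,.482]); s=x*d[0]+y*d[1]; print(np.sort(s)[[0,5,-5,-1]],cv2.minAreaRect(np.c_[x,y].astype(np.int32)))
for e in(-.08,.07,.0894): print(e,proj('scene',L(0,e,.1))@d)
E
```

```text
[375.864 376.74  442.096 443.454] ((294.635009765625, 314.482177734375), (67.60157775878906, 9.805224418640137), 29.357755661010742)
-0.08 376.99806155285614
0.07 446.1627702362271
0.0894 455.4287859053622
```

Emit:
{"method": "send_rows", "body": {"motion": [[0,3,0,0,0,0,0],[0,10,0,0,0,0,0],[0,20,0,0,0,0,0],[0,0,0,-30,0,0,0],[0,0,0,-50,0,0,0],[0,0,0,-50,0,0,0],[0,0,-40,0,0,0,0],[0,0,-50,0,0,0,0],[0,0,-50,0,0,0,0],[0,0,0,0,0,0,0]]}}

```text
t: 53.45
eef_pos: [0.5261, 0.1874, 0.2755]
orientation: [[0.031, 1.0, -0.001], [1.0, -0.031, -0.003], [-0.003, -0.001, -1.0]]
contact_force: [0.3, -0.5, 0.6]
gripper_width: 0.0005
grip_force: 0.0
```

```bash
python3 - <<'E'
from h import *
L=lambda x,y,z:[.6637+x+.035*y,.019+y-.035*x,z]
for n,r,q in(('scene',(255,270,380,370),None),('top',(240,165,345,195),None)):
    im=get_image(n);h=cv2.cvtColor(im,cv2.COLOR_BGR2HSV)
    m=((h[...,0]<15)&(h[...,1]>140)&(h[...,2]>60)); k=np.zeros_like(m);k[r[1]:r[3],r[0]:r[2]]=1;m&=k
    y,x=np.nonzero(m); b=cv2.minAreaRect(np.c_[x,y].astype(np.int32)); print(n,b,x.min(),x.max(),[proj(n,L(0,e,.1)).round(1) for e in(-.08,.07)])
    cv2.imwrite(f'pics/d_{n}.png',im)
im=cv2.imread('pics/d_top.png'); g=im[150:200,235:300].max(2); k,l,s,c=cv2.connectedComponentsWithStats((g<45).astype(np.uint8)); print([(s[i].tolist(),(c[i]+[235,150]).round(1)) for i in range(1,k) if s[i,4]>25])
im=cv2.imread('pics/top0.png'); g=im[150:200,235:300].max(2); k,l,s,c=cv2.connectedComponentsWithStats((g<45).astype(np.uint8)); print([(s[i].tolist(),(c[i]+[235,150]).round(1)) for i in range(1,k) if s[i,4]>25])
print(wood('top',165,285,195,315),wood('top',424,225,480,290),wood('scene',485,215,512,250),wood('scene',165,160,250,230))
E
```

```text
scene ((295.5582580566406, 315.39898681640625), (69.32816314697266, 9.794561386108398), 29.981639862060547) 264 327 [array([266.1, 298.6]), array([326.4, 332.4])]
top ((308.06817626953125, 177.170166015625), (56.18257522583008, 6.990813255310059), 2.935673475265503) 280 336 [array([336.3, 178.3]), array([279.9, 175.6])]
[([0, 6, 7, 24, 64], array([236.4, 165.1])), ([20, 11, 12, 18, 144], array([260.6, 169.1])), ([13, 13, 52, 37, 565], array([273.3, 189.8]))]
[([19, 11, 12, 17, 146], array([260.1, 169.2])), ([2, 14, 63, 36, 545], array([267.2, 191.6]))]
[(np.int32(92), array([177.1, 299. ]))] [(np.int32(92), array([437.6, 241.9])), (np.int32(94), array([455. , 246.8])), (np.int32(82), array([439.4, 258.2])), (np.int32(102), array([449. , 268.4]))] [(np.int32(79), array([497.3, 230.5]))] [(np.int32(91), array([211.3, 185.1])), (np.int32(76), array([213.1, 196.5])), (np.int32(77), array([192.4, 199.7])), (np.int32(53), array([203.7, 210.3]))]
```

The extents match a fully seated blank in both views, and the offcuts and brush are in place. Handing in.

```bash
python3 -c "
from h import *
print(job_done())"
```

```text
the job is handed in; nothing more can be done
None
```

I handed the job in at about 53 s; no verdict came back. By camera, all four offcuts are in the scrap box, the brush stands upright in its stand after two strokes in the pot, and the blank is held between socket and tailstock centre. The arm never came near the models.

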